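Park the long spatula across the rest

TASK

On the compounding-pharmacy bench, pick up the long spatula (not the short one) and lay it across the two steel rails of the drip-tray rest, square to the rails, inside the end posts, with its handle over the middle of the gap and its two ends sticking out about equally. Set it down, do not drop it, and leave the short spatula where it lies.

Things in the scene. Friction and masses are not known exactly. Their poses are not given: they have to be found in the camera images.
- long_spatula: Long spatula, loose, 50 to 100 g, 250 mm long, lying flat. Black handle in its middle: 90 long, 16 wide, 14 mm high. A steel strip, 9 wide and 6 mm thick, runs its whole length at mid height; the last 40 mm at +x widen to an 18 mm blade. Origin: centre of the handle (and of its length) at mid height, 7 mm above the bench; strip underside 3 mm below it. x along its length, z up.
- rest: Rest, fixed: grey tray 120 (x) by 200 mm (y), rim 14 mm high, with two steel rails (plates) 110 mm long along x, 8 mm thick, at y = -80 and +80 mm, flat tops 60 mm above the bench. Nothing stands between them. At each rail end (x = -51, +51 mm) an 8 mm square post rises to 78 mm. Origin: underside centre, on the bench; z up. The spatula must lie along y, either way round.
- short_spatula: Short spatula, loose, to be left alone: same make, 130 mm long, handle 60 mm long; too short to span the rails. It lies left or right of the long one. Origin: its centre at mid height, 7 mm above the bench; x along its length.
Mind the look-alikes: they are no part of the job. What is shaped like the rest but orange or yellow is not meant.

How it is judged:
By the outcome, as a careful person would: the job done as asked, in the order asked, and still so for the second after the job is handed in, with the robot touching nothing.
It also fails if it takes over 35 s, if anything falls off the work surface, if the arm or the gripper's body presses on something with over 40 N, if the wrist force passes 120 N, or if a joint passes its speed limit or range.

ROBOT

A 6-joint arm with a two-finger parallel gripper is mounted at the origin on the work surface. World frame = base frame: x ahead of the robot, y to its left, z up, the work surface at z = 0. Lengths are in mm, angles in rad, forces in N, time in s.
With the tool pointing down it reaches from about 275 to 1000 mm from the base axis. Payload 8.4 kg.
Tool frame: the origin (TCP) lies on the centre line of the jaws, within the pads' length; the fingertips stand r.tip_reach ahead of it and the grasp point (between the pads) lies 11 mm behind it (r.tip_reach is the distance from the TCP to the fingertips, in mm); z points along the fingers, y is the line along which they close (so a half turn about z gives the same grasp; the last joint's range is limited). The gripper opens to 85 mm and grips with 20 to 120 N. Pads are 22 mm wide; open, the fingers measure 114 mm over their backs; the gripper's body (76 mm by 85 mm) begins 54 mm behind the grasp point. The pads swing forward as they close: fully open they stand 13 mm farther back than shut.
Start: joints at [-1.171, 0.353, 1.633, -0, 1.155, -0.002], TCP at [244.421, -575.227, 239.281] pointing down, gripper open.
Joint ranges: [-2.63, 2.63], [-0.92, 2.1], [0.06, 2.66], [-1.3, 4.44], [0, 2.69], [-3.02, 3.02]. Speed limits (rad/s): [2.22, 2.22, 2.79, 3.14, 3.14, 3.14].

INTERFACE

Orientations are given as [roll, pitch, yaw] about the fixed x, y, z axes, in that order (R = Rz(yaw) Ry(pitch) Rx(roll)).
In Python, from rig import r gives the robot as it stands.
- The arm moves only by the tool carry_out, never from a script. Its argument "targets" is a list of rows, each an object with "dp": the shift along the tool's x, y, z in mm, a list of three; "yaw": the turn about the tool's z in degrees. A call has 1 to 12 rows; each row is the pose to reach, as a shift and turn from the pose commanded when the call began, along the tool's axes at that moment; what a row does not reach only later rows make up. A row lasts 1/8 s, in which the tool goes at most 62.5 mm and 10.7 degrees, less where a joint would pass 70% of its speed; a pose out of reach is approached as far as the arm can. A call with a gripper value outside its range is refused whole. "fingers" is the opening, from -1 (shut) to 1 (fully open), so that 0 is half open, set as the call begins (left out, the last holds). The fingers move at their own pace and stop on an object; "grip_force" is the grip in N (left out, the last holds). Time passes only in rows, so rows that repeat a pose let the fingers close. It gives the time, the measured TCP pose, the force, the opening and the grip force at its end, in the units of the state.
- r.sense(): the state, without advancing time (a new reading comes with each control period).
- r.grab_frame(name): name is "scene" or "top" or "wrist"; returns the picture (420x560x3 uint8, red, green, blue); there is no depth.
- r.get_calibration(name): a dict with "fx", "fy", "cx", "cy" (pixels), "rvec" (rotation vector, rad) and "tvec" (3), from world to camera coordinates, as OpenCV has them. Camera axes: x right, y down, z forward; pixel columns grow to the right and rows downward; lengths in mm; the calibration is good to about 2 mm. The wrist camera is an equidistant fisheye: a pixel r from the principal point sees the ray r / f radians off the axis. A picture is of the moment at which its call begins: read the wrist's pose just before it. get_calibration takes no time and is no camera call; for the wrist camera it gives the pose at the moment of the call.
- r.sign_off(): hands the job in; it is judged then, once.
The state is a dict: "clock": time; "qpos": joint angles; "qvel": joint speeds; "joint_efforts": joint torques, N m; "eef_pos": TCP position; "tcp_rot": TCP orientation; "contact_force": force on the tool from outside, world axes, zero at the start; "wrist_torque": the same for the moment, N m; "opening": opening from 0.0 (shut) to 1.0 (fully open); "grasp_force": force on a finger pad.
Only numpy, scipy, OpenCV 4.12 (cv2) and the standard library are available. Lean on these libraries where they do the work, as an engineer would, in place of code of your own. Each camera call takes 0.05 s, during which the arm holds its last target. There are 200 camera calls.

## Working session

There is one attempt and no reset: what is moved stays moved. The work goes in short steps, Python scripts to look and compute and a tool call to move; the robot and the scene stay as the last step left them, time stands still between calls to the robot, and variables do not carry over. Pictures are saved under pics/ and viewed, at most 10 in all, crops included, and the job is handed in when it is done.

Besides the shell and the picture viewer there is one more tool, called by a JSON object that holds its "fn" and its "kwargs", one argument or row to a line. carry_out: Moves the arm, as the interface text tells. Its arguments: {"type":"object","properties":{"targets":{"type":"array","items":{"type":"object","properties":{"dp":{"type":"array","items":{"type":"number"}},"yaw":{"type":"number"}}}},"fingers":{"type":"number"},"grip_force":{"type":"number"}},"required":["targets"]}

```bash
mkdir -p pics; ls
python3 - <<'E'
from rig import r
import cv2
for n in("top","scene"):
    cv2.imwrite(f"pics/{n}0.png",r.grab_frame(n)[:,:,::-1]); print(n,r.get_calibration(n))
s=r.sense();print(s['clock'],s['eef_pos'],s['tcp_rot'],s['opening'],r.tip_reach)
E
```

```text
pics
top {'fx': 446.42895804410387, 'fy': 446.42895804410387, 'cx': 278.0772094118116, 'cy': 202.37145430598832, 'rvec': array([ 2.17123299, -2.15215461,  0.10406085]), 'tvec': array([ 21.61199924, 442.26456074, 912.86351051])}
scene {'fx': 438.65954621427545, 'fy': 438.65954621427545, 'cx': 275.58110120635916, 'cy': 208.57342576650979, 'rvec': array([ 1.16660063,  2.44631687, -0.88688943]), 'tvec': array([ 250.52068106, -232.97193243, 1138.35072271])}
0.1 [ 244.24376155 -574.84120435  238.62239131] [-3.14031732e+00 -1.17451994e-05  4.01769272e-01] 0.9970518970782443 8.0
```

View pics/top0.png

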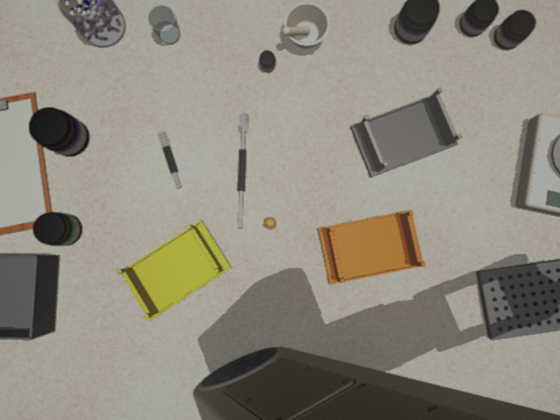

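View pics/scene0.png

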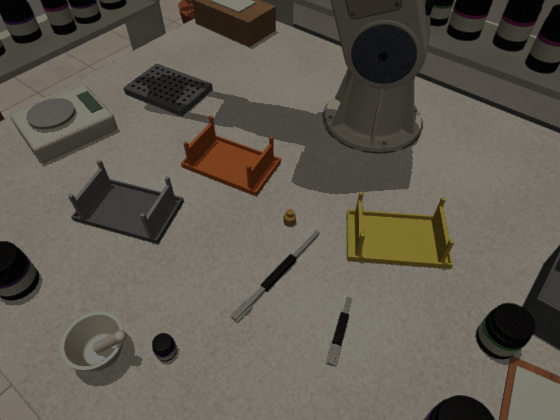

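Top view: the long spatula is at (242,170) with its blade up at (244,120). The candidates to rule out are the short spatula (170,160) and, for the grey rest (405,135), the yellow rest (175,268) and the orange one (370,247). I choose the long spatula and the grey rest, and check both in one crop.

```bash
cat > h.py <<'E'
import numpy as np, cv2
from rig import r
def ray(c,uv):
    R=cv2.Rodrigues(c['rvec'])[0]; t=np.array(c['tvec'])
    d=R.T@np.array([(uv[0]-c['cx'])/c['fx'],(uv[1]-c['cy'])/c['fy'],1]); return -R.T@t,d
def onz(c,uv,z):
    o,d=ray(c,uv); return o+d*(z-o[2])/d[2]
E
python3 - <<'E'
from h import *
c=r.get_calibration("top");im=cv2.imread("pics/top0.png")
g=cv2.cvtColor(im,cv2.COLOR_BGR2GRAY)
for nm,(x0,x1,y0,y1) in dict(long=(225,258,105,235),short=(155,190,125,195)).items():
    m=(g[y0:y1,x0:x1]<70).astype(np.uint8)
    n,l,s,ce=cv2.connectedComponentsWithStats(m);i=1+s[1:,4].argmax()
    p=np.argwhere(l==i)[:,::-1]+[x0,y0]
    w=np.array([onz(c,q,10)[:2] for q in p]).astype(np.float32)
    print(nm,s[i],cv2.minAreaRect(w),w.mean(0))
for q in [(244,113),(240,229)]: print(q,onz(c,q,7))
cr=cv2.resize(im[80:240,220:470],None,fx=3.2,fy=3.2,interpolation=cv2.INTER_CUBIC)
cv2.imwrite("pics/crop.png",cr)
E
```

```text
long [ 13  45   7  41 222] ((513.1375732421875, 104.86016082763672), (12.35114574432373, 87.04268646240234), 88.38194274902344) [512.38086 104.97422]
short [  8  21  14  27 164] ((536.2999877929688, 260.19268798828125), (57.30392074584961, 12.921491622924805), 20.091201782226562) [535.88446 260.13907]
(244, 113) [639.52094667 101.95909582   7.        ]
(240, 229) [386.29823017 106.0342974    7.        ]
```

View pics/crop.png

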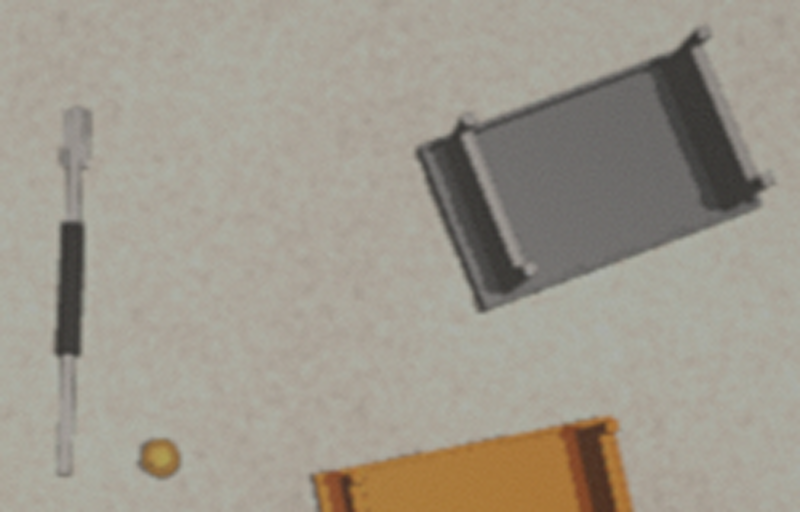

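The crop shows the long spatula lying along the image, blade up at (77,110), with its handle at (70,288). The rest's post tops are at (468,119), (527,270), (703,33) and (768,182).

Run:
```python
from h import *
c=r.get_calibration("top")
P=np.array([onz(c,((u+.5)/3.2-.5+220,(v+.5)/3.2-.5+80),78)[:2] for u,v in [(468,119),(527,270),(703,33),(768,182)]])
print(P,P.mean(0))
a=(P[2]+P[3]-P[0]-P[1])/2; b=(P[0]+P[2]-P[1]-P[3])/2
print("rest y-axis",np.linalg.norm(a),np.degrees(np.arctan2(a[1],a[0])),"rail",np.linalg.norm(b),np.degrees(np.arctan2(b[1],b[0])))
s=r.sense();R=cv2.Rodrigues(np.zeros(3))[0]
from scipy.spatial.transform import Rotation as Ro
R=Ro.from_euler('xyz',s['tcp_rot']).as_matrix();print(R.round(3))
d=np.array([513,104.5,150])-s['eef_pos'];print("dp",R.T@d, s['qpos'])
```

```text
[[ 610.85427948 -150.25483528]
 [ 514.70128394 -185.74573204]
 [ 667.61722839 -299.15948503]
 [ 571.62569295 -336.83217021]] [ 591.19962119 -242.99805564]
rest y-axis 160.4053211249484 -69.24483902227455 rail 102.80130168526874 20.845516755309582
[[ 0.92   0.391 -0.   ]
 [ 0.391 -0.92   0.001]
 [ 0.    -0.001 -1.   ]]
dp [ 513.00886064 -520.03578311   89.29170777] [-1.17142590e+00  3.53599837e-01  1.63406274e+00  9.49398730e-06
  1.15520543e+00 -2.40268718e-03]
```

{"fn": "carry_out", "kwargs": {
  "targets": [
    {"dp":[40,-40,7],"yaw":2},
    {"dp":[85,-86,15],"yaw":4},
    {"dp":[128,-130,22],"yaw":6},
    {"dp":[171,-173,30],"yaw":8},
    {"dp":[214,-217,37],"yaw":10},
    {"dp":[257,-260,45],"yaw":12},
    {"dp":[300,-304,52],"yaw":14},
    {"dp":[343,-347,60],"yaw":16},
    {"dp":[386,-391,67],"yaw":18},
    {"dp":[428,-434,74],"yaw":20},
    {"dp":[470,-477,82],"yaw":22},
    {"dp":[513,-520,89],"yaw":24}
  ],
  "fingers": 0.2,
  "grip_force": 40
}}

```text
clock: 1.6
eef_pos: [513.5, 106.0, 149.9]
tcp_rot: [3.141, 0.0, -0.018]
contact_force: [1.5, -1.3, -0.2]
opening: 0.604
grasp_force: 0.0
```

{"fn": "carry_out", "kwargs": {
  "targets": [
    {"dp":[0,0,0],"yaw":0},
    {"dp":[0,0,0],"yaw":0},
    {"dp":[0,0,0],"yaw":0}
  ]
}}

```text
clock: 1.98
eef_pos: [512.7, 102.9, 150.2]
tcp_rot: [3.141, 0.001, -0.018]
contact_force: [0.1, -1.0, -0.4]
opening: 0.601
grasp_force: 0.0
```

Run:
```python
from h import *
s=r.sense();c=r.get_calibration("wrist");im=r.grab_frame("wrist")[:,:,::-1]
cv2.imwrite("pics/w1.png",im);print(s['clock'],s['eef_pos'],s['tcp_rot'],s['qpos'],s['contact_force'],c)
```

```text
1.975 [512.67979982 102.91565425 150.23302856] [ 3.14132420e+00  5.77948213e-04 -1.81212540e-02] [ 1.95328571e-01  3.04357684e-01  1.93146697e+00 -1.77746964e-04
  9.06389704e-01  1.78435571e+00] [ 0.05861779 -1.03441058 -0.42112274] {'fx': 325.19226210127806, 'fy': 325.19226210127806, 'cx': 280.5006012582768, 'cy': 207.05980616914263, 'rvec': array([-2.02517805,  2.06038638,  0.34369111]), 'tvec': array([111.23227159, 469.9491523 , 463.34421746])}
```

View pics/w1.png

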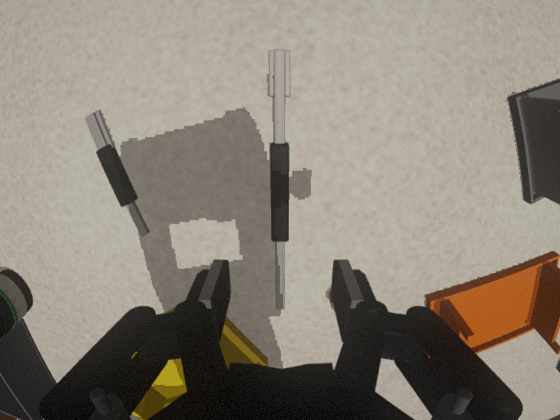

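The wrist view shows the handle from (280,143) to (280,241), the blade end at (279,50) and the tail at (280,308), centred between the open jaws.

```bash
cat >> h.py <<'E'
def fonz(c,uv,z):
    K=np.array([[c['fx'],0,c['cx']],[0,c['fy'],c['cy']],[0,0,1.]])
    x,y=cv2.fisheye.undistortPoints(np.array([[uv]],float),K,np.zeros(4))[0,0]
    R=cv2.Rodrigues(c['rvec'])[0];d=R.T@[x,y,1];o=-R.T@c['tvec'];return o+d*(z-o[2])/d[2]
E
python3 - <<'E'
from h import *
c=r.get_calibration("wrist");im=cv2.imread("pics/w1.png")
for q,z in [((280,143),14),((280,241),10),((279.5,49.5),7),((280,308),7)]: print(q,fonz(c,q,z))
g=cv2.cvtColor(im,cv2.COLOR_BGR2GRAY)[140:245,265:295]<60
p=np.argwhere(g)[:,::-1]+[265,140];w=np.array([fonz(c,q,12)[:2] for q in p],np.float32)
print(w.mean(0),cv2.minAreaRect(w));s=r.sense();print(s['eef_pos'])
E
```

```text
(280, 143) [560.45617602 102.01043525  14.        ]
(280, 241) [468.97272183 103.65655629  10.        ]
(279.5, 49.5) [640.11129154 101.02714686   7.        ]
(280, 308) [389.20790878 105.10996851   7.        ]
[513.8379  103.76904] ((515.5560302734375, 103.25017547607422), (15.027898788452148, 89.39134979248047), 88.50804138183594)
[512.8493716  102.85052179 150.37794901]
```

{"fn": "carry_out", "kwargs": {
  "targets": [
    {"dp":[2,0,35]},
    {"dp":[2,0,75]},
    {"dp":[2,0,105]},
    {"dp":[2,0,122]},
    {"dp":[2,0,132]},
    {"dp":[2,0,138]},
    {"dp":[2,0,139]},
    {"dp":[2,0,139]}
  ]
}}

```text
schema error: expected keys dp, yaw
```

{"fn": "carry_out", "kwargs": {
  "targets": [
    {"dp":[0,0,0]},
    {"dp":[0,0,0]},
    {"dp":[0,0,0]},
    {"dp":[0,0,0]},
    {"dp":[0,0,0]},
    {"dp":[0,0,0]},
    {"dp":[0,0,0]},
    {"dp":[0,0,0]}
  ],
  "fingers": -1,
  "grip_force": 50
}}

```text
schema error: expected keys dp, yaw
```

{"fn": "carry_out", "kwargs": {
  "targets": [
    {"dp":[2,0,35],"yaw":0},
    {"dp":[2,0,75],"yaw":0},
    {"dp":[2,0,105],"yaw":0},
    {"dp":[2,0,122],"yaw":0},
    {"dp":[2,0,132],"yaw":0},
    {"dp":[2,0,138],"yaw":0},
    {"dp":[2,0,139],"yaw":0},
    {"dp":[2,0,139],"yaw":0}
  ]
}}

```text
clock: 3.02
eef_pos: [515.6, 104.1, 11.8]
tcp_rot: [-3.141, -0.001, -0.017]
contact_force: [-1.6, -0.6, -0.2]
opening: 0.6
grasp_force: 0.0
```

{"fn": "carry_out", "kwargs": {
  "targets": [
    {"dp":[0,0,0],"yaw":0},
    {"dp":[0,0,0],"yaw":0},
    {"dp":[0,0,0],"yaw":0},
    {"dp":[0,0,0],"yaw":0},
    {"dp":[0,0,0],"yaw":0},
    {"dp":[0,0,0],"yaw":0},
    {"dp":[0,0,0],"yaw":0},
    {"dp":[0,0,0],"yaw":0}
  ],
  "fingers": -1,
  "grip_force": 50
}}

```text
clock: 4.03
eef_pos: [515.5, 104.0, 11.8]
tcp_rot: [-3.141, -0.001, -0.017]
contact_force: [0.1, -1.0, 5.6]
opening: 0.172
grasp_force: 49.2
```

{"fn": "carry_out", "kwargs": {
  "targets": [
    {"dp":[0,0,-5],"yaw":0},
    {"dp":[0,0,-20],"yaw":0},
    {"dp":[0,0,-50],"yaw":0},
    {"dp":[0,0,-85],"yaw":0},
    {"dp":[0,0,-115],"yaw":0},
    {"dp":[0,0,-135],"yaw":0},
    {"dp":[0,0,-140],"yaw":0}
  ]
}}

```text
clock: 4.9
eef_pos: [516.0, 104.1, 153.4]
tcp_rot: [-3.141, -0.003, -0.017]
contact_force: [-0.5, 0.4, -1.2]
opening: 0.173
grasp_force: 48.9
```

{"fn": "carry_out", "kwargs": {
  "targets": [
    {"dp":[4,15,0],"yaw":4},
    {"dp":[11,45,0],"yaw":10},
    {"dp":[19,80,0],"yaw":17},
    {"dp":[28,120,0],"yaw":24},
    {"dp":[37,160,0],"yaw":31},
    {"dp":[47,200,0],"yaw":38},
    {"dp":[56,240,0],"yaw":46},
    {"dp":[66,280,0],"yaw":54},
    {"dp":[73,310,0],"yaw":61},
    {"dp":[78,332,0],"yaw":65},
    {"dp":[81,343,0],"yaw":67},
    {"dp":[82,346,0],"yaw":68}
  ]
}}

```text
clock: 6.4
eef_pos: [591.0, -243.5, 150.8]
tcp_rot: [3.141, 0.001, -1.205]
contact_force: [-0.2, -0.5, 0.1]
opening: 0.169
grasp_force: 48.9
```

{"fn": "carry_out", "kwargs": {
  "targets": [
    {"dp":[0,0,0],"yaw":0},
    {"dp":[0,0,0],"yaw":0},
    {"dp":[0,0,0],"yaw":0}
  ]
}}

```text
clock: 6.78
eef_pos: [591.3, -242.8, 151.4]
tcp_rot: [-3.142, 0.0, -1.203]
contact_force: [0.2, 0.3, -1.1]
opening: 0.169
grasp_force: 48.9
```

Run:
```python
from h import *
s=r.sense();c=r.get_calibration("wrist");im=r.grab_frame("wrist")[:,:,::-1]
np.save("c2.npy",c,allow_pickle=True)
cv2.imwrite("pics/w2.png",im);print(s['clock'],s['eef_pos'],s['tcp_rot'],s['opening'],s['grasp_force'],s['contact_force'])
```

```text
6.775 [ 591.27914943 -242.81226104  151.3800357 ] [-3.14157906e+00  8.30922820e-05 -1.20298278e+00] 0.1693811569181607 48.879228830337524 [ 0.2335078   0.28019755 -1.14148106]
```

View pics/w2.png

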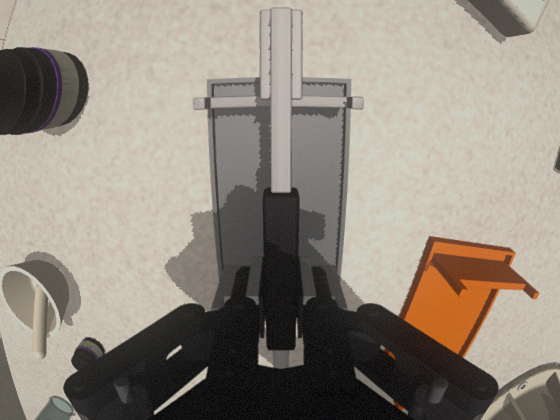

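The wrist view shows the held spatula over the grey rest. The far post tops are at (199,103) and (357,103), the blade tip is at (281,9), and the spatula crosses the rail square and near its middle.

Run:
```python
from h import *
c=np.load("c2.npy",allow_pickle=True).item()
a,b=fonz(c,(199,103),78),fonz(c,(357,103),78)
tip=fonz(c,(281,9),148); hs=fonz(c,(281,190),153)
T=np.array([591.28,-242.81]);y=-1.203
ux=np.array([np.cos(y),np.sin(y)]);uy=np.array([np.sin(y),-np.cos(y)])
for n,p in dict(postL=a,postR=b,tip=tip,handleend=hs).items():
    d=p[:2]-T;print(n,p,"tool xy",d@ux,d@uy)
m=(a+b)/2-[T[0],T[1],0];print("mid",m[:2]@ux,m[:2]@uy,np.linalg.norm(b-a))
```

```text
postL [ 670.33726911 -301.59942332   78.        ] tool xy 83.28353464929621 -52.63174849209177
postR [ 575.67802136 -338.00941692   78.        ] tool xy 83.2228192216071 48.78845231465162
tip [ 635.82590445 -358.22456827  148.        ] tool xy 123.71279444211419 -0.06829840959670472
handleend [ 607.82600595 -285.81169661  153.        ] tool xy 46.075109652050905 0.022248937942996823
mid 83.25317693545166 -1.9216480887200713 101.42021898045435
```

{"fn": "carry_out", "kwargs": {
  "targets": [
    {"dp":[3,-1,10],"yaw":0},
    {"dp":[3,-1,28],"yaw":0},
    {"dp":[3,-1,46],"yaw":0},
    {"dp":[3,-1,60],"yaw":0},
    {"dp":[3,-1,70],"yaw":0},
    {"dp":[3,-1,76],"yaw":0},
    {"dp":[3,-1,79],"yaw":0},
    {"dp":[3,-1,80],"yaw":0},
    {"dp":[3,-1,80],"yaw":0},
    {"dp":[3,-1,80],"yaw":0}
  ]
}}

```text
clock: 8.07
eef_pos: [593.5, -245.9, 71.7]
tcp_rot: [-3.141, -0.0, -1.204]
contact_force: [0.3, 0.6, -0.3]
opening: 0.167
grasp_force: 48.9
```

Run:
```python
from h import *
s=r.sense();cv2.imwrite("pics/w3.png",r.grab_frame("wrist")[:,:,::-1]);print(s['eef_pos'],s['contact_force'])
```

```text
[ 593.50503405 -245.93158793   71.65886765] [ 0.26998469  0.5934922  -0.26094775]
```

View pics/w3.png

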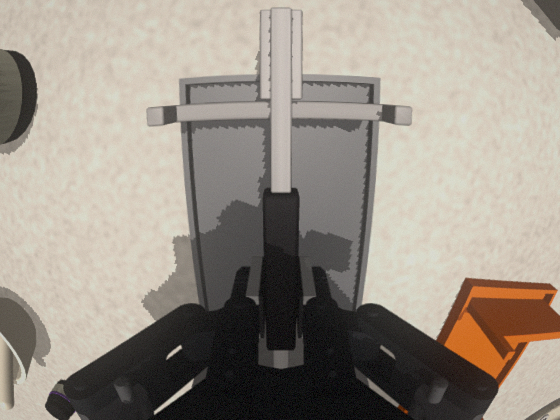

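The spatula is about 4 mm above the rails. The rail crosses at (280,112) and the posts at (155,116) and (403,116) are symmetric about the strip. I'll lower it gently.

{"fn": "carry_out", "kwargs": {
  "targets": [
    {"dp":[0,0,1],"yaw":0},
    {"dp":[0,0,2],"yaw":0},
    {"dp":[0,0,2.5],"yaw":0},
    {"dp":[0,0,3],"yaw":0},
    {"dp":[0,0,3],"yaw":0}
  ]
}}

```text
clock: 8.75
eef_pos: [593.3, -245.8, 68.2]
tcp_rot: [3.142, 0.0, -1.204]
contact_force: [-0.5, -0.0, -0.6]
opening: 0.171
grasp_force: 48.9
```

Run:
```python
from h import *
c=r.get_calibration("wrist");s=r.sense();T=s['eef_pos'];y=s['tcp_rot'][2];ux=np.array([np.cos(y),np.sin(y)])
# pixel reading from w3, taken 3 mm higher: shift the planes up by 3
d=3-(71.66-3-T[2])
dz=71.66-T[2]
for n,q,z in [("rail",(280,112),60),("tip",(281,9),68),("handle",(281,190),78)]: print(n,(fonz(c,q,z-dz)[:2]-T[:2])@ux)
print(T,s['contact_force'])
```

```text
rail 78.53934261924341
tip 123.78890749453299
handle 47.42609927942796
[ 593.29080378 -245.82103212   68.23946043] [-0.46166271 -0.03729211 -0.58154828]
```

{"fn": "carry_out", "kwargs": {
  "targets": [
    {"dp":[0,0,0.4],"yaw":0},
    {"dp":[0,0,0.8],"yaw":0},
    {"dp":[0,0,0.8],"yaw":0}
  ]
}}

```text
clock: 9.12
eef_pos: [593.3, -245.9, 67.8]
tcp_rot: [-3.141, -0.0, -1.204]
contact_force: [-1.7, 0.9, 4.6]
opening: 0.167
grasp_force: 49.5
```

{"fn": "carry_out", "kwargs": {
  "targets": [
    {"dp":[0,0,0.4],"yaw":0},
    {"dp":[0,0,0.4],"yaw":0}
  ]
}}

```text
clock: 9.38
eef_pos: [593.4, -245.9, 67.8]
tcp_rot: [-3.141, -0.0, -1.204]
contact_force: [-3.0, 1.3, 8.5]
opening: 0.168
grasp_force: 50.0
```

{"fn": "carry_out", "kwargs": {
  "targets": [
    {"dp":[0,0,0],"yaw":0},
    {"dp":[0,0,0],"yaw":0},
    {"dp":[0,0,0],"yaw":0},
    {"dp":[0,0,0],"yaw":0},
    {"dp":[0,0,0],"yaw":0},
    {"dp":[0,0,0],"yaw":0}
  ],
  "fingers": 0.2
}}

```text
clock: 10.12
eef_pos: [593.3, -245.8, 67.1]
tcp_rot: [3.142, 0.0, -1.204]
contact_force: [0.3, 0.7, 0.2]
opening: 0.595
grasp_force: 0.0
```

{"fn": "carry_out", "kwargs": {
  "targets": [
    {"dp":[0,0,-3],"yaw":0},
    {"dp":[0,0,-12],"yaw":0},
    {"dp":[0,0,-30],"yaw":0},
    {"dp":[0,0,-60],"yaw":0},
    {"dp":[0,0,-100],"yaw":0},
    {"dp":[0,0,-130],"yaw":0},
    {"dp":[0,0,-150],"yaw":0},
    {"dp":[0,0,-150],"yaw":0},
    {"dp":[0,0,-150],"yaw":0}
  ]
}}

```text
clock: 11.25
eef_pos: [592.6, -245.6, 216.0]
tcp_rot: [3.14, 0.001, -1.204]
contact_force: [-0.9, 0.2, -0.7]
opening: 0.598
grasp_force: 0.0
```

Run:
```python
from h import *
s=r.sense();a=r.grab_frame("wrist")[:,:,::-1];b=r.grab_frame("scene")[:,:,::-1]
cv2.imwrite("pics/w4.png",a);cv2.imwrite("pics/s4.png",cv2.resize(b[120:300,40:380],None,fx=2.3,fy=2.3))
print(s['clock'],s['eef_pos'])
```

```text
11.25 [ 592.63160222 -245.59095827  216.04626874]
```

View pics/w4.png

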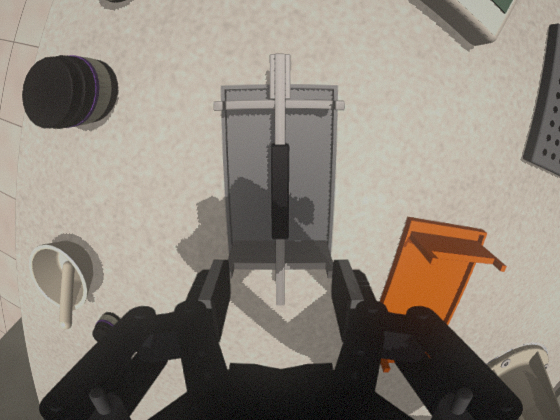

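View pics/s4.png

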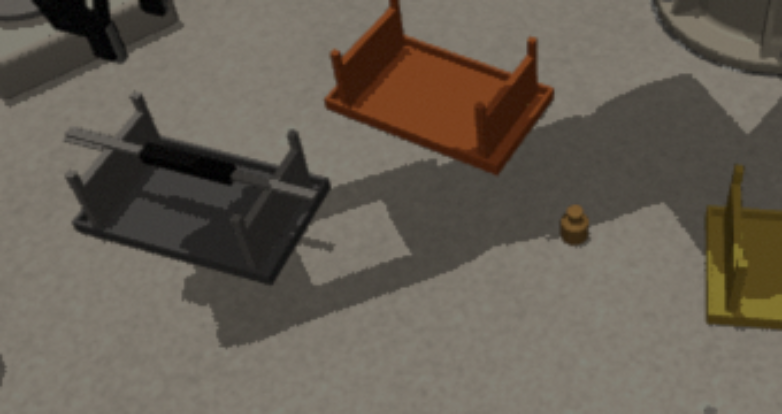

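The wrist view shows the spatula running from (280,54) to (280,305), square across both rails and mid-way between the posts at (217,105) and (341,105). The scene crop shows it lying level on both rails, with the gripper clear.

```bash
python3 -c "
from rig import r
print(r.sign_off())"
```

```text
the job is handed in; nothing more can be done
None
```

The long spatula lies level across both rails of the grey rest, square and about centred between the end posts; the short one was left untouched, and I handed the job in at about 11 s.

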